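Set out the long plate blank on the staging ledge

TASK

Two flat aluminium plate blanks lie in the two lanes of the dark steel ledge. Push the longer one along its lane until its end sticks out about 40 mm past the open end of the ledge, so that the next worker can get hold of its edge, and push the shorter one the other way until it is fully home against the stop. Only push them with the fingertips: do not lift them or let them drop off, and leave the other things on the bench where they are.

Things in the scene. Friction and masses are not known exactly. Their poses are not given: they have to be found in the camera images.
- ledge: dark steel ledge fixed to the bench, 278 mm long, 146 mm wide, deck top 50 mm above the bench. Origin on the bench top at mid-width; x runs along the lanes from stop to open end, roughly to the robot's left; z up. Two lanes 64 mm wide, centred at y = -35 and +35 mm, between 6 mm wide lips that stand 6 mm above the deck (two outer lips, a rib at y = 0)
- ledge_end (a point): middle of the open end's edge, on the deck surface, at x = 120 mm of the ledge; axes as the ledge. No lip or wall closes the lanes here; what sticks out hangs free
- ledge_stop (a point): middle of the inner face of the stop, on the deck surface, 270 mm from ledge_end; axes as the ledge. The stop is a wall 8 mm thick, 20 mm above the deck, across both lanes at the end opposite the open one
- plate_long: the longer loose aluminium blank, 150 x 58 x 6 mm, about 0.14 kg, flat in either lane (which one varies), its rear end at least 55 mm from the stop, its other end at least 30 mm inside the open edge. Origin at the centre of its underside; x along its length and, within the play in the lane, along the ledge's x; z up
- plate_short: the shorter loose aluminium blank, 110 x 58 x 6 mm, about 0.10 kg, flat in the other lane, its end nearer the open end at least 50 mm inside the edge. Origin at the centre of its underside; axes as plate_long
- staple_box: small red carton, 45 x 70 x 22 mm, a bystander lying loose on the bench to the left of the ledge; origin under its centre
- tape_measure: yellow tape measure, 72 x 37 x 61 mm, a bystander standing loose on the bench to the left of the ledge; origin under its centre
- glue_stick: glue stick with a red cap, 27 mm diameter, 96 mm tall, a bystander standing loose on the bench beyond the ledge; origin under its centre
Mind the look-alikes: they are no part of the job. What is shaped like the plate_short but purple is not meant.

How it is judged:
By the outcome, as a careful person would: the job done as asked, in the order asked, and still so for the second after the job is handed in, with the robot touching nothing.
It also fails if it takes over 45 s, if anything falls off the work surface, if the arm or the gripper's body presses on something with over 40 N, if the wrist force passes 120 N, or if a joint passes its speed limit or range.

ROBOT

A 6-joint arm with a two-finger parallel gripper is mounted at the origin on a cart in front of the work surface, level with it; the furniture and walls round the work are solid. World frame = base frame: x ahead of the robot, y to its left, z up, the work surface at z = 0. Lengths are in m, angles in degrees, forces in N, time in s.
With the tool pointing down it reaches from about 0.3 to 0.75 m from the base axis. Payload 8.5 kg.
Tool frame: the origin (TCP) lies between the finger pads; the fingertips stand 14 mm ahead of it and the grasp point (between the pads) lies 5 mm behind it; x points along the fingers, z is the direction in which the jaws open and shut, and the axes are right-handed (so a half turn about x gives the same grasp; the last joint's range is limited). The gripper opens to 85 mm and grips with 20 to 120 N. Pads are 22 mm wide; open, the fingers measure 114 mm over their backs; the gripper's body (76 mm by 85 mm) begins 54 mm behind the grasp point. The pads swing forward as they close: fully open they stand 13 mm farther back than shut.
Start: joints at [51.893, 21.807, 74.336, -0, 83.858, -12.336], TCP at [0.239, 0.495, 0.22] pointing down, gripper open.
Joint ranges: [-178.18, 178.18], [-50.72, 133.34], [12.68, 142.11], [-81.47, 261.47], [9.98, 163.14], [-165.26, 165.26]. Speed limits (degrees/s): [136.94, 136.94, 180, 180, 180, 180].

INTERFACE

Orientations are given as a 3x3 rotation matrix whose columns are the frame's x, y, z axes.
In Python, from rig import env gives the robot as it stands.
- The arm moves only by the shell command python3 -m jog 'ROWS' [FORCE]. ROWS is JSON, a list of rows, each a list of 5 numbers: the opening, from -1 (shut) to 1 (fully open), so that 0 is half open, then the shift along the tool's x, y, z in m, then the turn about the tool's x in rad. In form: [[claw, dx, dy, dz, yaw], ...]. A call has 1 to 20 rows; each row is the pose to reach, as a shift and turn from the pose commanded when the call began, along the tool's axes at that moment; what a row does not reach only later rows make up. A row lasts 1/10 s, in which the tool goes at most 50 mm and 8.59 degrees, less where a joint would pass 70% of its speed; a pose out of reach is approached as far as the arm can. A call with a gripper value outside its range is refused whole. The fingers move at their own pace and stop on an object; FORCE is the grip in N (left out, the last holds). Time passes only in rows, so rows that repeat a pose let the fingers close. It gives the time, the measured TCP pose, the force and the opening at its end, in the units of the state.
- env.observe(): the state, without advancing time (a new reading comes with each control period).
- env.get_image(name): name is "scene" or "side" or "wrist"; returns the picture (400x640x3 uint8, red, green, blue); there is no depth.
- env.camera_model(name): a dict with "fx", "fy", "cx", "cy" (pixels), "origin" and "orientation" of the camera in the world. Camera axes: x right, y up, looking along -z (the intrinsics and any distortion apply to the point x, -y, -z); pixel columns grow to the right and rows downward; lengths in m; the calibration is good to about 2 mm. A picture is of the moment at which its call begins: read the wrist's pose just before it. camera_model takes no time and is no camera call; for the wrist camera it gives the pose at the moment of the call.
- env.close_job(): hands the job in, once; it reports no verdict.
The state is a dict: "time_s": time; "q": joint angles; "qvel": joint speeds; "joint_efforts": joint torques, N m; "position": TCP position; "tool_rot": TCP orientation; "ft_force": force on the tool from outside, world axes, zero at the start; "wrist_torque": the same for the moment, N m; "grip_width": finger opening in m.
Only numpy, scipy, OpenCV 4.12 (cv2) and the standard library are available. Lean on these libraries where they do the work, as an engineer would, in place of code of your own. Each camera call takes 0.05 s, during which the arm holds its last target.

## Working session

There is one attempt and no reset: what is moved stays moved. The work goes in short steps, Python scripts to look and compute and a shell command to move; the robot and the scene stay as the last step left them, time stands still between calls to the robot, and variables do not carry over. Pictures are saved under pics/ and viewed, and the job is handed in when it is done.

```bash
ls; mkdir -p pics; python3 - <<'E'
from rig import env
import cv2
s=env.observe()
for k in s: print(k,s[k])
for n in ["scene","side","wrist"]:
    print(n,env.camera_model(n))
    cv2.imwrite(f"pics/{n}0.png",env.get_image(n)[:,:,::-1])
E
```

```text
pics
time_s 0.0
q [ 5.18919724e+01  2.18428275e+01  7.43864325e+01 -6.30530949e-04
  8.38596584e+01 -1.23353950e+01]
qvel [-0.03053068  0.13486775  0.01281668  0.06530832  0.12590682 -0.01677776]
joint_efforts [ 2.20973750e-03 -4.48451579e+01 -2.31275189e+01 -6.07091124e-05
  4.68416591e-03 -7.49776092e-06]
position [0.23893641 0.49502673 0.2193847 ]
tool_rot [[-9.49151264e-04 -9.00526920e-01  4.34799223e-01]
 [-1.22787778e-03  4.34800141e-01  9.00526141e-01]
 [-9.99998796e-01  3.20855220e-04 -1.51842810e-03]]
ft_force [-0.38461828  0.7694031   0.28498985]
wrist_torque [0.01417623 0.02826871 0.05619659]
grip_width 0.08554831725170399
scene {'fx': 393.14728238939813, 'fy': 393.14728238939813, 'cx': 321.52681892732807, 'cy': 196.8619841380759, 'origin': array([ 1.38062341, -0.1866579 ,  0.75225079]), 'orientation': array([[ 0.36027103, -0.59014169,  0.72245247],
       [ 0.93283936,  0.22464473, -0.28168328],
       [ 0.00393791,  0.77541443,  0.63144038]])}
side {'fx': 490.50452791066976, 'fy': 490.50452791066976, 'cx': 325.3585174125847, 'cy': 193.7664715338746, 'origin': array([0.36147643, 1.21312242, 0.89646386]), 'orientation': array([[-0.97833037,  0.10726611, -0.17709793],
       [-0.20590004, -0.59404941,  0.77763132],
       [-0.02179143,  0.79724481,  0.60326267]])}
wrist {'fx': 323.81129884394903, 'fy': 323.81129884394903, 'cx': 315.6051590702079, 'cy': 195.20962945524286, 'origin': array([0.16369822, 0.53025704, 0.37289332]), 'orientation': array([[ 0.43483443, -0.85376494, -0.28636419],
       [ 0.90050976,  0.41187774,  0.13942344],
       [-0.00108781, -0.31849986,  0.94792228]])}
```

View pics/scene0.png

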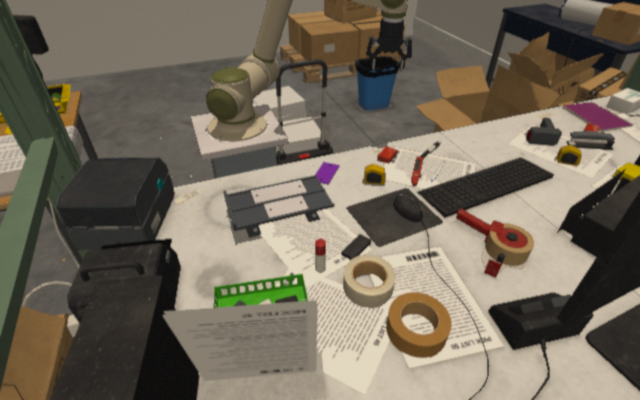

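View pics/side0.png

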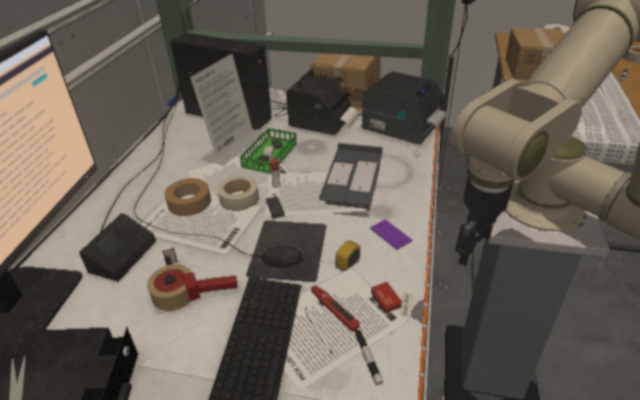

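View pics/wrist0.png

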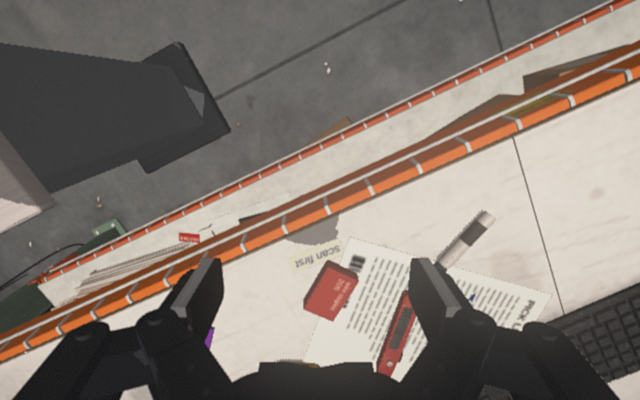

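```bash
python3 - <<'E'
import cv2
a=cv2.imread('pics/scene0.png')[165:250,210:345]; cv2.imwrite('pics/sc_crop.png',cv2.resize(a,None,fx=5.9,fy=5.9,interpolation=cv2.INTER_CUBIC))
a=cv2.imread('pics/side0.png')[135:225,305:395]; cv2.imwrite('pics/si_crop.png',cv2.resize(a,None,fx=6.6,fy=6.6,interpolation=cv2.INTER_CUBIC))
E
```

```text
(no output)
```

View pics/sc_crop.png

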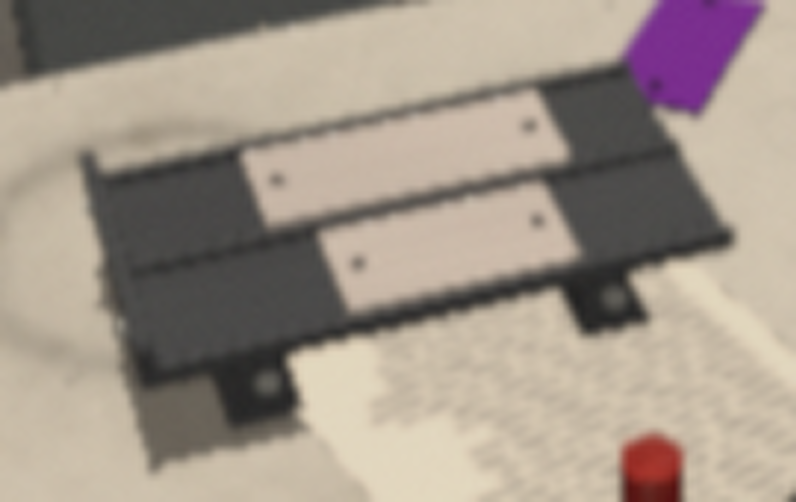

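View pics/si_crop.png

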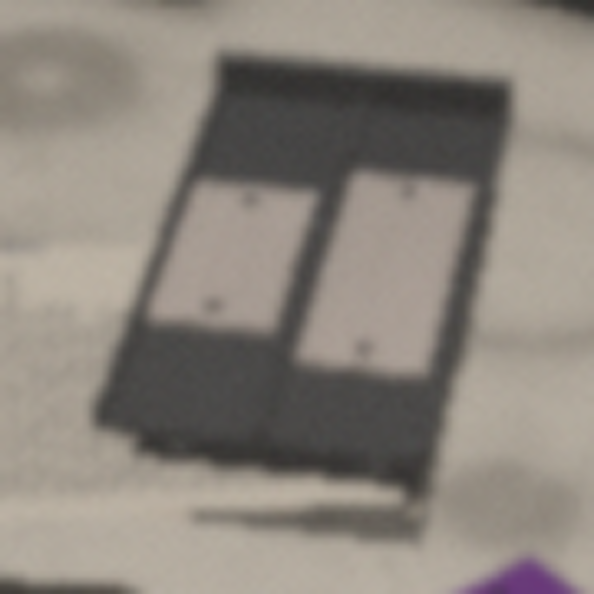

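```bash
cat > fit.py <<'E'
import numpy as np
from scipy.optimize import least_squares
def proj(m,P):
    p=(np.asarray(P)-m['origin'])@m['orientation']
    return np.stack([m['cx']+m['fx']*p[...,0]/-p[...,2], m['cy']-m['fy']*p[...,1]/-p[...,2]],-1)
E
python3 - <<'E'
from rig import env
from fit import *
import numpy as np
S=lambda a,b:((a+.5)/5.9-.5+210,(b+.5)/5.9-.5+165)
D=lambda a,b:((a+.5)/6.6-.5+305,(b+.5)/6.6-.5+135)
# obj, local xyz mm
L=[('L',-75,29,56),('L',-75,-29,56),('L',75,29,56),('L',75,-29,56)]
s=[('s',-55,29,56),('s',-55,-29,56),('s',55,29,56),('s',55,-29,56)]
g=[('g',120,73,56),('g',120,-73,56),('g',-158,73,70),('g',-158,-73,70)]
allp=L+s+g
sc=[S(243,150),S(268,228),S(540,90),S(570,160),S(318,235),S(348,312),S(548,183),S(580,257),S(625,65),S(733,235),S(88,153),S(150,352)]
sd=[D(477,182),D(350,172),D(432,376),D(296,362),D(318,188),D(195,182),D(277,332),D(147,322),D(425,485),D(97,412),D(510,82),D(218,58)]
off={'L':(None,35),'s':(None,-35),'g':(0,0)}
ms,md=env.camera_model('scene'),env.camera_model('side')
def pts(p):
    x,y,t,xl,xs=p[:5];R=np.array([[np.cos(t),-np.sin(t)],[np.sin(t),np.cos(t)]])
    o=[]
    for n,a,b,z in allp:
        ox={'L':xl,'s':xs,'g':0}[n];oy={'L':.035,'s':-.035,'g':0}[n]
        q=R@[a/1000+ox,b/1000+oy]; o.append([x+q[0],y+q[1],z/1000])
    return np.array(o)
for mode in ['both','scene','side']:
    def f(p):
        P=pts(p); r1=proj(ms,P)-sc; r2=proj(md,P)-sd
        return np.concatenate([r1.ravel()*(mode!='side'),r2.ravel()*(mode!='scene')])
    r=least_squares(f,[.45,0,1.6,0,0],loss='soft_l1')
    print(mode,r.x.round(4),np.degrees(r.x[2]).round(2)); 
    if mode=='both':
        print(f(r.x).reshape(2,12,2).round(1).tolist())
        x,y,t,xl,xs=r.x
        print('long rear',xl-.075,'front',xl+.075,'short front',xs+.055,'rear',xs-.055)
E
```

```text
both [ 0.5509  0.0302  1.5625 -0.011  -0.0108] 89.53
[[[-0.1, 0.7], [0.3, -0.2], [-0.5, -0.0], [0.8, -0.5], [0.1, -0.4], [0.4, -0.1], [-0.8, -0.4], [0.5, -0.3], [1.8, -1.3], [1.8, -0.9], [-0.5, -0.0], [-1.0, -0.3]], [[-0.5, 0.3], [0.1, -0.1], [-0.7, -0.5], [-0.2, -0.7], [0.1, 0.6], [0.3, -0.3], [-0.1, -0.6], [0.1, -1.2], [0.6, -4.7], [-1.2, 0.3], [0.5, -0.3], [-0.3, -0.9]]]
long rear -0.08598109001922917 front 0.06401890998077082 short front 0.04417875550058377 rear -0.06582124449941623
scene [ 0.5519  0.0283  1.5551 -0.0099 -0.0094] 89.1
side [ 0.5502  0.034   1.5654 -0.0135 -0.0123] 89.69
```

```bash
python3 -m jog '[[-1,0,-0.04,-0.025,0.1],[-1,0,-0.08,-0.05,0.2],[-1,0,-0.12,-0.08,0.3],[-1,0,-0.16,-0.105,0.4],[-1,0,-0.2,-0.13,0.5],[-1,0,-0.24,-0.16,0.6],[-1,0,-0.28,-0.185,0.7],[-1,0,-0.32,-0.21,0.8],[-1,0,-0.36,-0.24,0.9],[-1,0,-0.4,-0.265,1.0],[-1,0,-0.44,-0.29,1.1],[-1,0,-0.473,-0.31,1.129],[-1,0,-0.473,-0.31,1.129],[-1,0,-0.473,-0.31,1.129],[-1,0,-0.473,-0.31,1.129],[-1,0,-0.473,-0.31,1.129]]'
python3 - <<'E'
from rig import env
import cv2
s=env.observe();print(s['position'],s['tool_rot'],s['time_s'],s['q'])
m=env.camera_model('wrist');print(m)
im=env.get_image('wrist');cv2.imwrite("pics/w1.png",im[:,:,::-1])
E
```

```text
time_s: 1.75
position: [0.5298, 0.0116, 0.2202]
tool_rot: [[0.0, 0.006, 1.0], [0.0, 1.0, -0.006], [-1.0, 0.0, 0.0]]
ft_force: [-0.7, 0.5, 0.6]
grip_width: -0.0003
[0.52976797 0.01155573 0.22023152] [[ 3.36981083e-05  6.30105715e-03  9.99980148e-01]
 [ 1.02735767e-04  9.99980143e-01 -6.30106059e-03]
 [-9.99999994e-01  1.02946062e-04  3.30500953e-05]] 1.75 [-1.15650146e+01  1.97750920e+01  7.74830295e+01  6.20361796e-03
  8.27411671e+01 -1.12047720e+01]
{'fx': 323.81129884394903, 'fy': 323.81129884394903, 'cx': 315.6051590702079, 'cy': 195.20962945524286, 'origin': array([0.52837557, 0.09269189, 0.37362844]), 'orientation': array([[ 9.99978669e-01,  6.50601254e-03,  5.78153157e-04],
       [-6.35263968e-03,  9.48173975e-01,  3.17688143e-01],
       [ 1.51869327e-03, -3.17685039e-01,  9.48195080e-01]])}
```

View pics/w1.png

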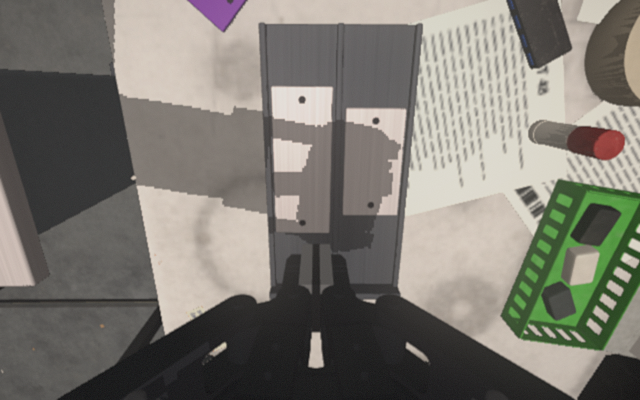

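```bash
python3 - <<'E'
import cv2
a=cv2.imread('pics/w1.png')
b=a[15:130,250:430];cv2.imwrite('pics/w1a.png',cv2.resize(b,None,fx=4.4,fy=4.4,interpolation=cv2.INTER_CUBIC))
b=a[190:305,250:430];b=cv2.convertScaleAbs(b,alpha=2);cv2.imwrite('pics/w1b.png',cv2.resize(b,None,fx=4.4,fy=4.4,interpolation=cv2.INTER_CUBIC))
E
```

```text
(no output)
```

View pics/w1a.png

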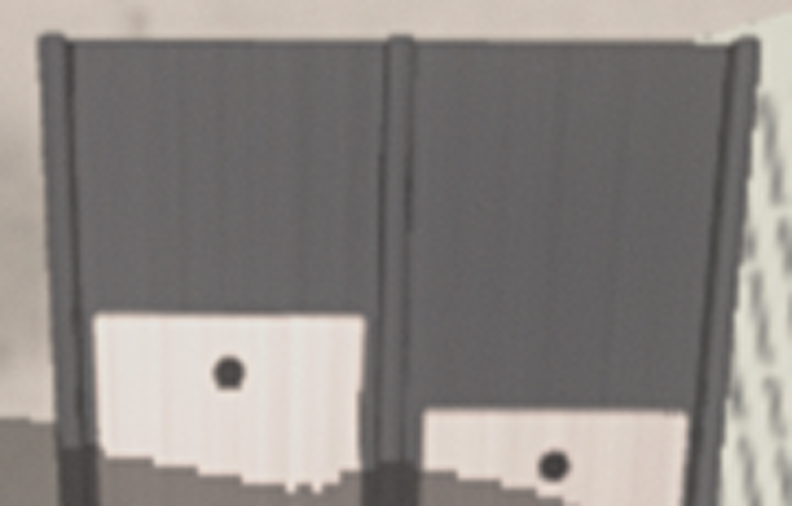

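View pics/w1b.png

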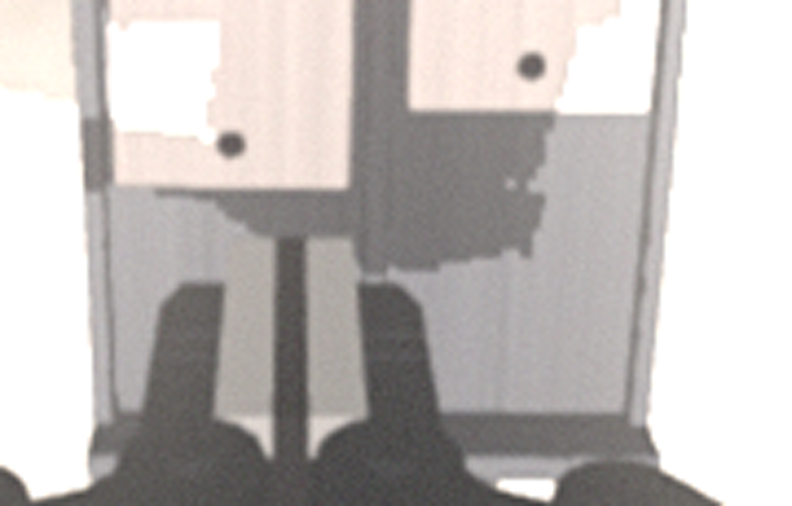

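```bash
cat >> fit.py <<'E'
def back(m,u,v,z):
    d=m['orientation']@np.array([(u-m['cx'])/m['fx'],-(v-m['cy'])/m['fy'],-1.0])
    return m['origin']+d*(z-m['origin'][2])/d[2]
E
python3 - <<'E'
from rig import env
from fit import *
m=env.camera_model('wrist')
A=lambda a,b:((a+.5)/4.4-.5+250,(b+.5)/4.4-.5+15)
B=lambda a,b:((a+.5)/4.4-.5+250,(b+.5)/4.4-.5+190)
for n,p,z in [('open long',A(230,41),.05),('open rt',A(560,43),.05),('Lfront l',A(95,315),.056),('Lfront r',A(363,317),.056),('Lrear l',B(112,187),.056),('Lrear r',B(350,188),.056),('sfront l',A(424,410),.056),('sfront r',A(687,412),.056),('srear l',B(408,111),.056),('srear r',B(648,114),.056),('stop l',B(130,412),.05),('stop r',B(560,412),.05),
 ('rib open',A(400,38),.056),('rib low',B(380,100),.056),('lipL',A(53,38),.056),('lipR',A(745,40),.056)]:
    print(n,back(m,*p,z).round(4))
s=env.observe()
P=s['position'];R=s['tool_rot']
for l in [(.014,0,0),(.014,.011,0),(.014,-.011,0),(.014,.011,.0145),(-.06,0,.03)]:
    print(l,proj(m,P+R@np.array(l)).round(0))
E
```

```text
open long [0.517 0.146 0.05 ]
open rt [0.5842 0.1452 0.05  ]
Lfront l [0.4877 0.0933 0.056 ]
Lfront r [0.5443 0.0926 0.056 ]
Lrear l [ 0.4844 -0.0554  0.056 ]
Lrear r [ 0.5426 -0.0561  0.056 ]
sfront l [0.5577 0.0735 0.056 ]
sfront r [0.6145 0.0727 0.056 ]
srear l [ 0.5564 -0.0359  0.056 ]
srear r [ 0.6141 -0.0371  0.056 ]
stop l [ 0.4853 -0.1232  0.05  ]
stop r [ 0.5987 -0.1241  0.05  ]
rib open [0.5512 0.1453 0.056 ]
rib low [ 0.5496 -0.033   0.056 ]
lipL [0.4819 0.1458 0.056 ]
lipR [0.6201 0.1445 0.056 ]
(0.014, 0, 0) [319. 237.]
(0.014, 0.011, 0) [319. 219.]
(0.014, -0.011, 0) [318. 254.]
(0.014, 0.011, 0.0145) [345. 219.]
(-0.06, 0, 0.03) [406. 329.]
```

```bash
python3 -m jog '[[-1,0,-0.035,-0.005,0],[-1,0,-0.07,-0.01,0],[-1,0,-0.1036,-0.0152,0],[-1,0,-0.1036,-0.0152,0],[-1,0.04,-0.1036,-0.0152,0],[-1,0.08,-0.1036,-0.0152,0],[-1,0.11,-0.1036,-0.0152,0],[-1,0.13,-0.1036,-0.0152,0],[-1,0.14,-0.1036,-0.0152,0],[-1,0.145,-0.1036,-0.0152,0],[-1,0.145,-0.1036,-0.0152,0],[-1,0.145,-0.1036,-0.0152,0]]'
python3 - <<'E'
from rig import env
from fit import *
import cv2
s=env.observe();P=s['position'];print(P,s['ft_force'])
for c in ['side','wrist']:
  m=env.camera_model(c); im=env.get_image(c)[:,:,::-1]
  if c=='side': im=cv2.resize(im[120:230,300:400],None,fx=5.4,fy=5.4,interpolation=cv2.INTER_CUBIC)
  cv2.imwrite(f"pics/{c}2.png",im)
m=env.camera_model('wrist')
for l in [(.014,.011,0),(.014,-.011,0)]:
    print(l,proj(m,P+s['tool_rot']@np.array(l)).round(0))
E
```

```text
time_s: 3.0
position: [0.5148, -0.093, 0.076]
tool_rot: [[0.002, 0.008, 1.0], [-0.001, 1.0, -0.008], [-1.0, -0.001, 0.002]]
ft_force: [1.0, 0.1, -0.2]
grip_width: 0.0003
[ 0.51481102 -0.09301375  0.07599468] [ 1.01136213  0.11839888 -0.21947069]
(0.014, 0.011, 0) [319. 219.]
(0.014, -0.011, 0) [319. 254.]
```

View pics/side2.png

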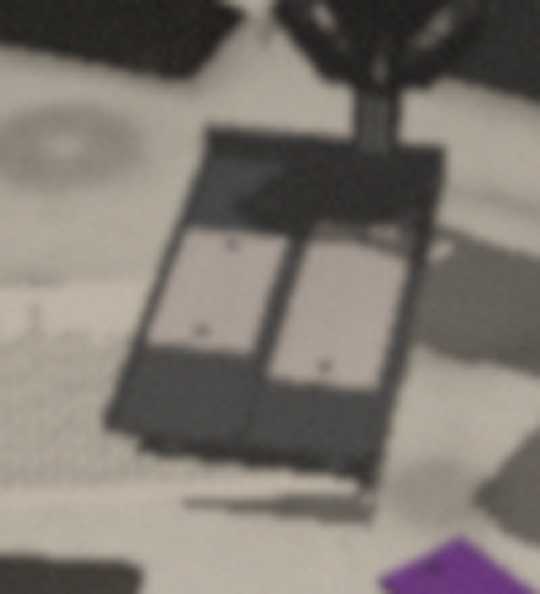

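View pics/wrist2.png

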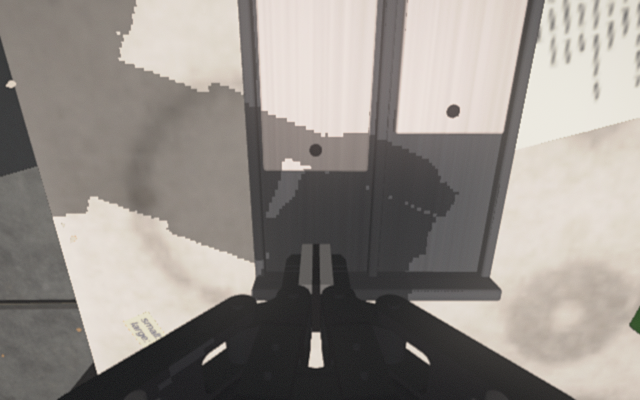

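```bash
python3 -m jog '[[-1,0.005,0,0,0],[-1,0.0090,0,0,0],[-1,0.009,0,0,0],[-1,0.009,0.01,0,0],[-1,0.009,0.018,0,0],[-1,0.009,0.018,0,0],[-1,0.009,0.018,0,0]]'
python3 - <<'E'
from rig import env
from fit import *
import cv2
s=env.observe();P=s['position'];print(P,s['ft_force'])
for c in ['side','wrist']:
  m=env.camera_model(c); im=env.get_image(c)[:,:,::-1]
  if c=='side': im=im[120:230,300:400]
  else: im=cv2.convertScaleAbs(im[120:280,220:420],alpha=2)
  cv2.imwrite(f"pics/{c}3.png",cv2.resize(im,None,fx=3.8,fy=3.8,interpolation=cv2.INTER_CUBIC))
E
```

```text
time_s: 3.8
position: [0.5145, -0.0746, 0.0662]
tool_rot: [[0.0, 0.007, 1.0], [-0.0, 1.0, -0.007], [-1.0, -0.0, 0.0]]
ft_force: [0.2, -0.5, -0.2]
grip_width: 0.0003
[ 0.51447983 -0.07464812  0.06616694] [ 0.2042981  -0.47399259 -0.15086934]
```

View pics/wrist3.png

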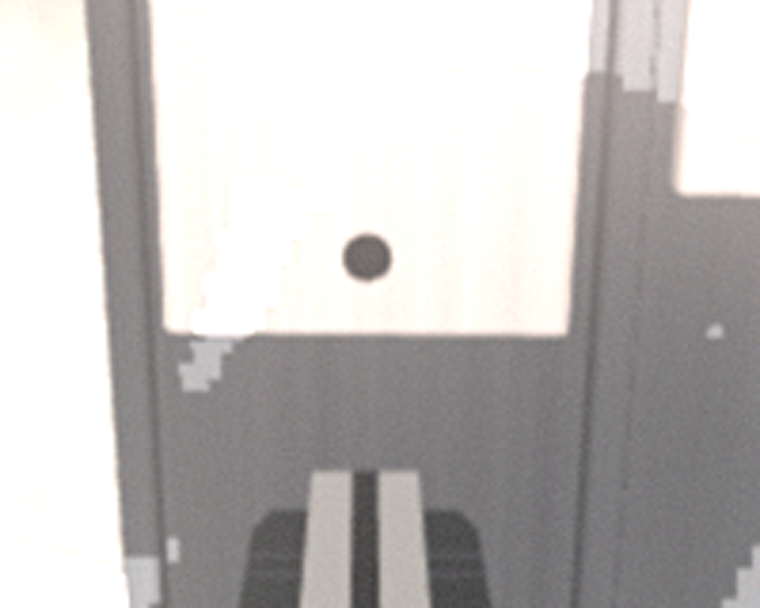

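View pics/side3.png

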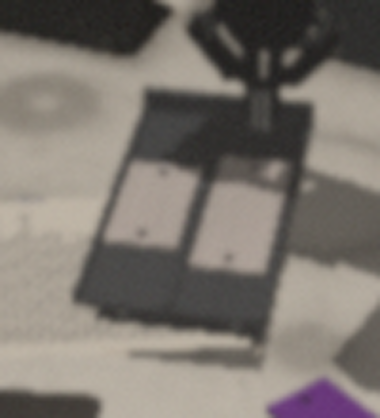

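```bash
python3 -m jog '[[-1,0,0.006,0,0],[-1,0,0.012,0,0],[-1,0,0.016,0,0],[-1,0,0.02,0,0],[-1,0,0.02,0,0],[-1,0,0.02,0,0]]'
python3 - <<'E'
from rig import env
from fit import *
import cv2
s=env.observe();P=s['position'];print(P,s['ft_force'])
m=env.camera_model('wrist'); im=env.get_image('wrist')[:,:,::-1]
im=cv2.convertScaleAbs(im[120:280,220:420],alpha=2)
cv2.imwrite(f"pics/wrist4.png",cv2.resize(im,None,fx=3.8,fy=3.8,interpolation=cv2.INTER_CUBIC))
print(back(m,316,243.7,.053))
E
```

```text
time_s: 4.5
position: [0.5146, -0.055, 0.066]
tool_rot: [[0.0, 0.008, 1.0], [-0.0, 1.0, -0.008], [-1.0, -0.0, 0.0]]
ft_force: [0.7, 0.1, 0.8]
grip_width: -0.0005
[ 0.51460899 -0.05496454  0.06604212] [0.71256513 0.07969364 0.81506874]
[ 0.5131469  -0.05876681  0.053     ]
```

View pics/wrist4.png

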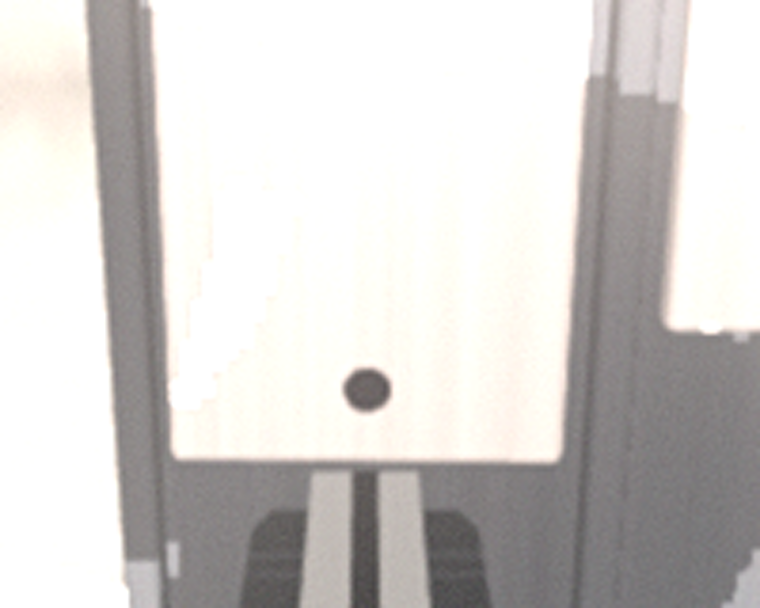

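```bash
python3 -m jog '[[-1,0,0.003,0,0],[-1,0,0.007,0,0],[-1,0,0.012,0,0],[-1,0,0.018,0,0],[-1,0,0.024,0,0],[-1,0,0.03,0,0],[-1,0,0.036,0,0],[-1,0,0.042,0,0],[-1,0,0.048,0,0],[-1,0,0.054,0,0],[-1,0,0.06,0,0],[-1,0,0.066,0,0],[-1,0,0.071,0,0],[-1,0,0.075,0,0],[-1,0,0.078,0,0],[-1,0,0.08,0,0],[-1,0,0.08,0,0],[-1,0,0.08,0,0]]'
python3 - <<'E'
from rig import env
from fit import *
import cv2
s=env.observe();P=s['position'];print(P,s['ft_force'])
im=env.get_image('side')[:,:,::-1]
cv2.imwrite(f"pics/side5.png",cv2.resize(im[120:240,290:410],None,fx=5,fy=5,interpolation=cv2.INTER_CUBIC))
m=env.camera_model('wrist'); im=env.get_image('wrist')[:,:,::-1]
cv2.imwrite(f"pics/wrist5.png",im)
E
```

```text
time_s: 6.35
position: [0.5152, 0.0249, 0.066]
tool_rot: [[0.0, 0.008, 1.0], [-0.0, 1.0, -0.008], [-1.0, -0.0, 0.0]]
ft_force: [0.1, 0.5, -0.3]
grip_width: 0.0002
[0.51524219 0.0248863  0.06601737] [ 0.14657784  0.54640213 -0.26843418]
```

View pics/wrist5.png

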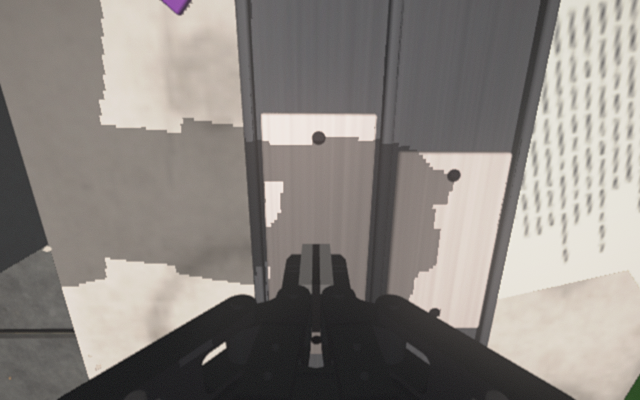

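View pics/side5.png

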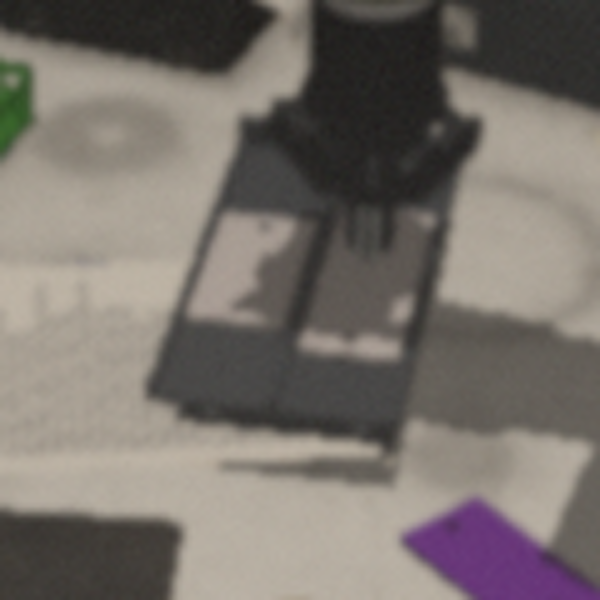

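```bash
python3 - <<'E'
from rig import env
from fit import *
m=env.camera_model('wrist')
for p in [(319,114,.056),(455,152.5,.056)]: print(back(m,*p))
E
python3 -m jog '[[-1,-0.01,0,0,0],[-1,-0.02,0,0,0],[-1,-0.025,-0.03,0,0],[-1,-0.025,-0.07,0,0],[-1,-0.025,-0.1,0,0],[-1,-0.025,-0.118,0,0],[-1,-0.025,-0.118,0,0],[-1,-0.015,-0.118,0,0],[-1,-0.005,-0.118,0,0],[-1,0,-0.118,0,0],[-1,0.003,-0.118,0,0],[-1,0.003,-0.118,0,0],[-1,0.003,-0.118,0,0]]'
```

```text
[0.51580508 0.09324163 0.056     ]
[0.58507487 0.07355531 0.056     ]
time_s: 7.75
position: [0.5144, -0.0928, 0.0631]
tool_rot: [[0.0, 0.008, 1.0], [-0.0, 1.0, -0.008], [-1.0, -0.0, 0.0]]
ft_force: [0.7, 1.1, 0.6]
grip_width: -0.0002
```

```bash
for i in 1 2; do python3 -m jog '[[-1,0.002,0,0,0],[-1,0.002,0,0,0]]' | egrep "posi|ft_"; done
```

```text
position: [0.5142, -0.093, 0.061]
ft_force: [-0.7, -0.4, -0.5]
position: [0.5141, -0.093, 0.0589]
ft_force: [-0.1, -1.1, 0.1]
```

```bash
python3 -m jog '[[-1,0.002,0,0,0],[-1,0.002,0,0,0]]' | egrep "posi|ft_"; python3 - <<'E'
from rig import env
import cv2
im=env.get_image('wrist')[:,:,::-1]
cv2.imwrite(f"pics/wrist6.png",im)
E
```

```text
position: [0.5141, -0.093, 0.0568]
ft_force: [-0.5, -0.3, 0.7]
```

View pics/wrist6.png

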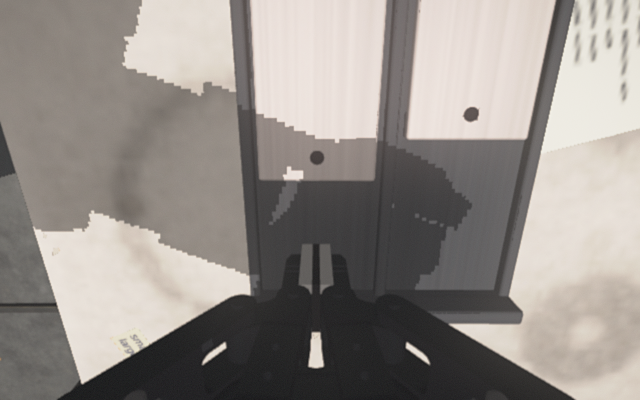

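```bash
for i in 1 2; do python3 -m jog '[[-1,0.002,0,0,0],[-1,0.002,0,0,0]]' | egrep "posi|ft_"; done
```

```text
position: [0.5142, -0.093, 0.0548]
ft_force: [-0.3, -0.3, -0.6]
position: [0.5142, -0.093, 0.0528]
ft_force: [0.1, 0.4, 0.9]
```

```bash
python3 -m jog '[[-1,0.0015,0,0,0],[-1,0.0015,0,0,0]]' | egrep "posi|ft_"; python3 - <<'E'
from rig import env
import cv2
im=env.get_image('side')[:,:,::-1]
cv2.imwrite(f"pics/side7.png",cv2.resize(im[120:220,300:400],None,fx=6,fy=6,interpolation=cv2.INTER_CUBIC))
im=env.get_image('scene')[:,:,::-1]
cv2.imwrite(f"pics/scene7.png",cv2.resize(im[120:250,190:345],None,fx=5,fy=5,interpolation=cv2.INTER_CUBIC))
E
```

```text
position: [0.5142, -0.093, 0.0513]
ft_force: [-0.1, 0.2, -0.3]
```

View pics/side7.png

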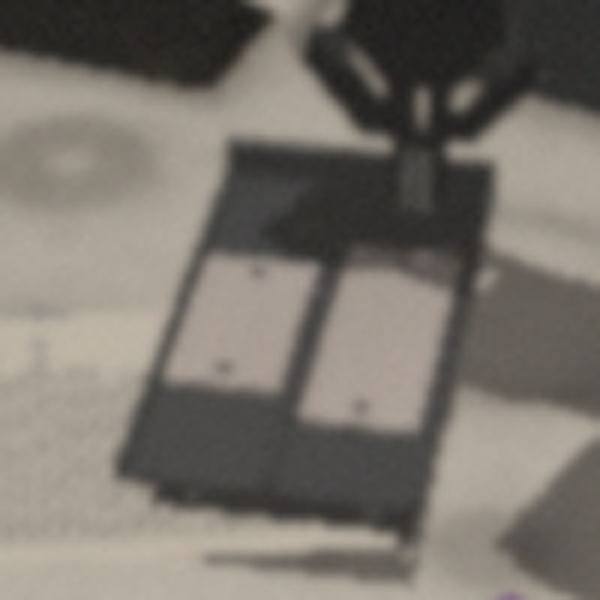

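View pics/scene7.png

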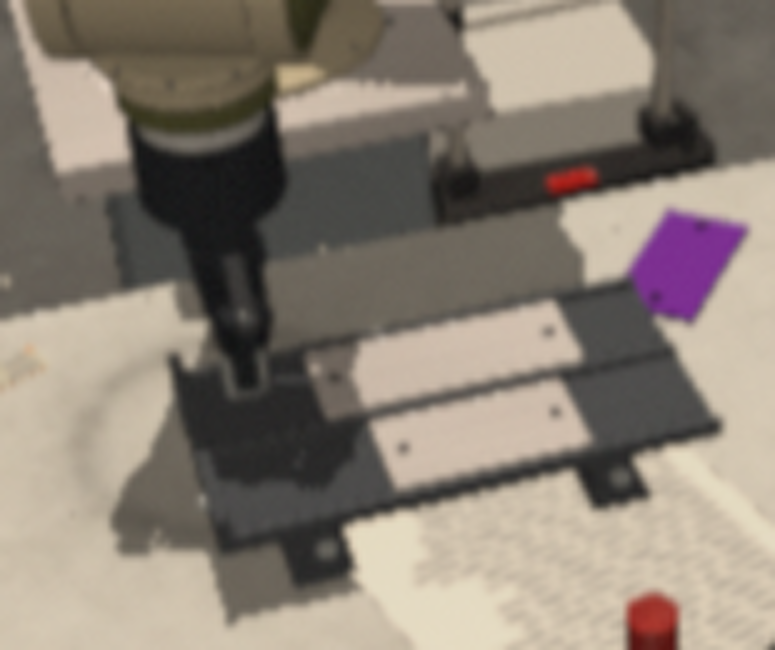

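```bash
python3 - <<'E'
from rig import env
from fit import *
from scipy.optimize import least_squares
a,b=env.camera_model('side'),env.camera_model('scene')
f=lambda P:np.r_[proj(a,P)-[368.9,155.0],proj(b,P)-[240,199]]
r=least_squares(f,[.51,-.09,.05]);print(r.x.round(4),r.fun.round(1), env.observe()['position'])
E
```

```text
[ 0.5141 -0.0916  0.0574] [ 0.1 -0.1  0.   0.1] [ 0.51424888 -0.09300387  0.05149549]
```

```bash
for i in 1 2; do python3 -m jog '[[-1,0.0015,0,0,0],[-1,0.0015,0,0,0]]' | egrep "posi|ft_"; done
```

```text
position: [0.5142, -0.093, 0.0499]
ft_force: [0.2, 0.8, 0.1]
position: [0.5142, -0.093, 0.0483]
ft_force: [0.1, 0.3, 0.5]
```

```bash
python3 -m jog '[[-1,0.001,0,0,0],[-1,0.001,0,0,0]]' | egrep "posi|ft_"
```

```text
position: [0.5142, -0.093, 0.0474]
ft_force: [-0.5, -1.0, -0.2]
```

```bash
python3 -m jog '[[-1,0.001,0,0,0],[-1,0.001,0,0,0]]' | egrep "posi|ft_"
```

```text
position: [0.5142, -0.093, 0.0464]
ft_force: [-0.5, 0.4, -0.1]
```

```bash
for i in 1 2 ; do python3 -m jog '[[-1,0.001,0,0,0],[-1,0.001,0,0,0]]' | egrep "posi|ft_"; done;  python3 - <<'E'
from rig import env
import cv2
im=env.get_image('side')[:,:,::-1]
cv2.imwrite(f"pics/side8.png",cv2.resize(im[120:220,300:400],None,fx=6,fy=6,interpolation=cv2.INTER_CUBIC))
im=env.get_image('wrist')[:,:,::-1]
cv2.imwrite(f"pics/wrist8.png",cv2.resize(cv2.convertScaleAbs(im[160:320,230:400],alpha=2),None,fx=4,fy=4,interpolation=cv2.INTER_CUBIC))
E
```

```text
position: [0.5142, -0.093, 0.0454]
ft_force: [-0.2, 0.1, -0.0]
position: [0.5142, -0.093, 0.0444]
ft_force: [-0.5, -0.2, -0.2]
```

View pics/wrist8.png

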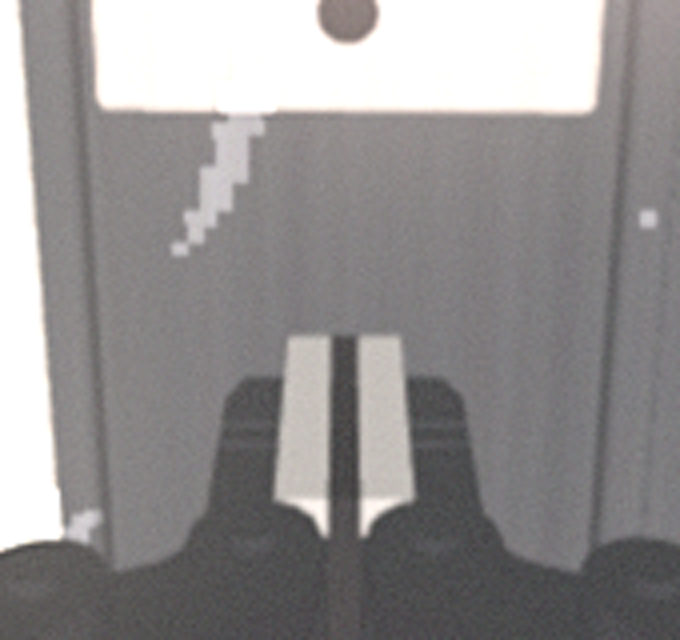

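View pics/side8.png

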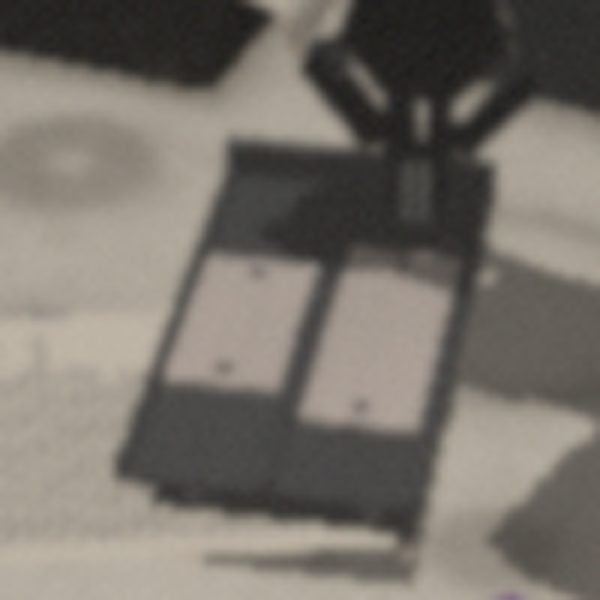

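```bash
for i in 1 2 3; do python3 -m jog '[[-1,0.001,0,0,0],[-1,0.001,0,0,0]]' | egrep "posi|ft_"; done
```

```text
position: [0.5142, -0.093, 0.0434]
ft_force: [-0.2, -0.1, -0.7]
position: [0.5142, -0.093, 0.0424]
ft_force: [-0.2, -0.0, 0.2]
position: [0.5142, -0.093, 0.0414]
ft_force: [-0.1, 0.4, 0.2]
```

```bash
for i in 1 2 ; do python3 -m jog '[[-1,0.001,0,0,0],[-1,0.001,0,0,0]]' | egrep "posi|ft_"; done
```

```text
position: [0.5142, -0.093, 0.0404]
ft_force: [-0.6, 0.5, 0.7]
position: [0.5142, -0.093, 0.0394]
ft_force: [0.8, -0.2, 0.0]
```

```bash
for i in 1 2 ; do python3 -m jog '[[-1,0.001,0,0,0],[-1,0.001,0,0,0]]' | egrep "posi|ft_"; done
```

```text
position: [0.5144, -0.093, 0.0388]
ft_force: [-1.2, 0.9, 4.0]
position: [0.5144, -0.0931, 0.0387]
ft_force: [-4.5, 0.5, 14.1]
```

```bash
python3 -m jog '[[-1,-0.003,0,0,0],[-1,-0.003,0,0,0],[-1,-0.003,0,0,0]]' | egrep "posi|ft_";python3 -m jog '[[-1,0,0.007,0,0],[-1,0,0.014,0,0],[-1,0,0.02,0,0],[-1,0,0.024,0,0],[-1,0,0.028,0,0],[-1,0,0.028,0,0]]' | egrep "time|posi|ft_"; python3 - <<'E'
from rig import env
import cv2
im=env.get_image('wrist')[:,:,::-1]
cv2.imwrite(f"pics/wrist9.png",cv2.resize(cv2.convertScaleAbs(im[160:320,230:400],alpha=2),None,fx=4,fy=4,interpolation=cv2.INTER_CUBIC))
E
```

```text
position: [0.5142, -0.093, 0.0403]
ft_force: [0.9, 0.8, -0.5]
time_s: 12.7
position: [0.5145, -0.0645, 0.0405]
ft_force: [0.8, 0.3, 0.6]
```

View pics/wrist9.png

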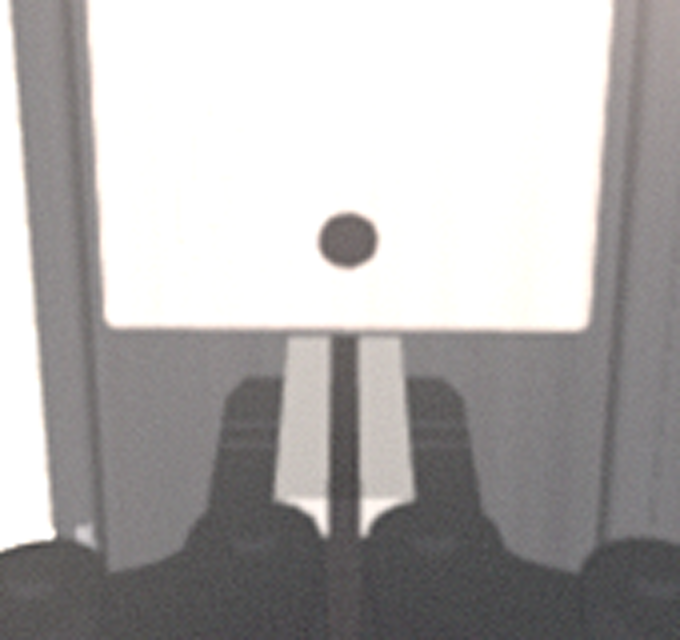

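```bash
python3 -m jog '[[-1,0,0.003,0,0],[-1,0,0.007,0,0],[-1,0,0.012,0,0],[-1,0,0.018,0,0],[-1,0,0.024,0,0],[-1,0,0.03,0,0],[-1,0,0.036,0,0],[-1,0,0.042,0,0],[-1,0,0.048,0,0],[-1,0,0.054,0,0],[-1,0,0.06,0,0],[-1,0,0.066,0,0],[-1,0,0.071,0,0],[-1,0,0.075,0,0],[-1,0,0.078,0,0],[-1,0,0.08,0,0],[-1,0,0.08,0,0],[-1,0,0.08,0,0]]'
python3 - <<'E'
from rig import env
from fit import *
import cv2
s=env.observe()
im=env.get_image('side')[:,:,::-1]
cv2.imwrite(f"pics/side10.png",cv2.resize(im[120:240,290:410],None,fx=5,fy=5,interpolation=cv2.INTER_CUBIC))
m=env.camera_model('wrist'); im=env.get_image('wrist')[:,:,::-1]
cv2.imwrite(f"pics/wrist10.png",im)
E
```

```text
time_s: 14.55
position: [0.5151, 0.015, 0.0405]
tool_rot: [[-0.0, 0.008, 1.0], [0.0, 1.0, -0.008], [-1.0, 0.0, -0.0]]
ft_force: [0.3, 0.5, 0.3]
grip_width: 0.0002
```

View pics/wrist10.png

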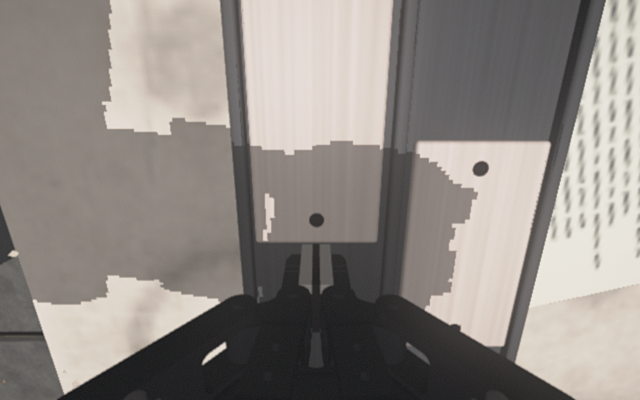

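View pics/side10.png

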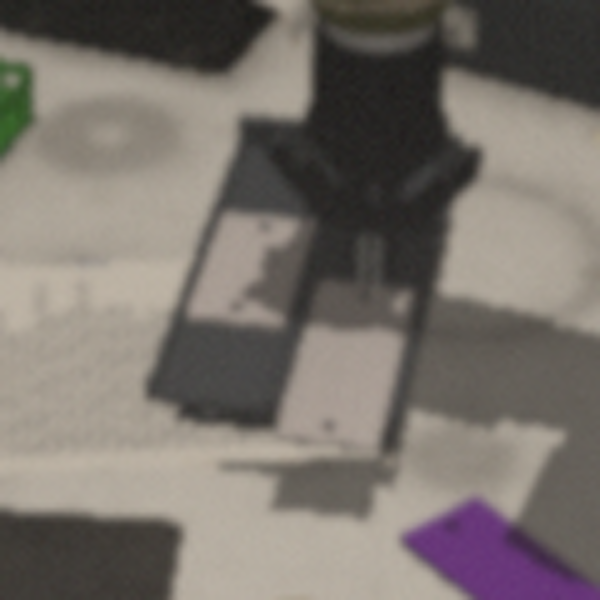

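```bash
python3 - <<'E'
from rig import env
from fit import *
m=env.camera_model('wrist')
for p in [(290,242,.056),(345,242,.056)]: print(back(m,*p))
E
```

```text
[0.50140654 0.02669861 0.056     ]
[0.52736151 0.02646686 0.056     ]
```

```bash
python3 -m jog '[[-1,0,0.003,0,0],[-1,0,0.006,0,0],[-1,0,0.008,0,0],[-1,0,0.0095,0,0],[-1,0,0.0095,0,0],[-1,0,0.0095,0,0]]'
python3 - <<'E'
from rig import env
import cv2
s=env.observe()
m=env.camera_model('wrist'); im=env.get_image('wrist')[:,:,::-1]
cv2.imwrite(f"pics/wrist11.png",cv2.resize(im[200:280,230:400],None,fx=4,fy=4,interpolation=cv2.INTER_CUBIC))
E
```

```text
time_s: 15.25
position: [0.5152, 0.0246, 0.0405]
tool_rot: [[-0.0, 0.008, 1.0], [0.0, 1.0, -0.008], [-1.0, 0.0, -0.0]]
ft_force: [-0.7, 0.2, 0.1]
grip_width: 0.0002
```

View pics/wrist11.png

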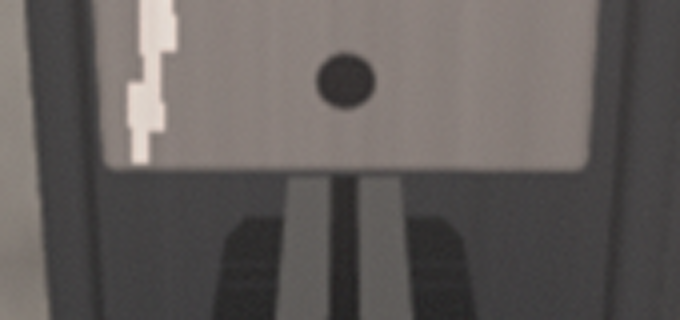

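```bash
python3 -m jog '[[-1,0,-0.006,0,0],[-1,0,-0.01,0,0],[-1,-0.02,-0.01,0,0],[-1,-0.05,-0.01,0,0],[-1,-0.05,0.02,0.02,0],[-1,-0.05,0.05,0.05,0],[-1,-0.05,0.0735,0.07,0],[-1,-0.05,0.0735,0.07,0],[-1,-0.05,0.0735,0.07,0],[-1,-0.05,0.0735,0.07,0]]'
python3 - <<'E'
from rig import env
from fit import *
import cv2
s=env.observe();print(s['position'])
m=env.camera_model('wrist'); im=env.get_image('wrist')[:,:,::-1]
cv2.imwrite(f"pics/wrist12.png",im)
np.save('m12.npy',m,allow_pickle=True)
im=env.get_image('side')[:,:,::-1]
cv2.imwrite(f"pics/side12.png",cv2.resize(im[120:240,290:410],None,fx=5,fy=5,interpolation=cv2.INTER_CUBIC))
E
```

```text
time_s: 16.3
position: [0.5852, 0.0965, 0.0904]
tool_rot: [[-0.001, 0.009, 1.0], [-0.0, 1.0, -0.009], [-1.0, -0.0, -0.001]]
ft_force: [0.9, -0.4, -0.0]
grip_width: -0.0001
[0.58521118 0.09652764 0.09042276]
```

View pics/wrist12.png

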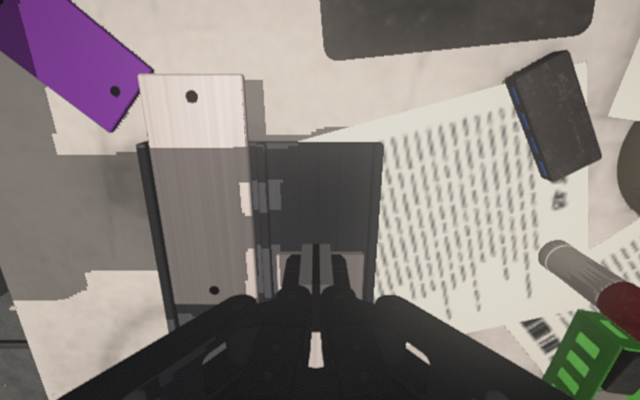

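View pics/side12.png

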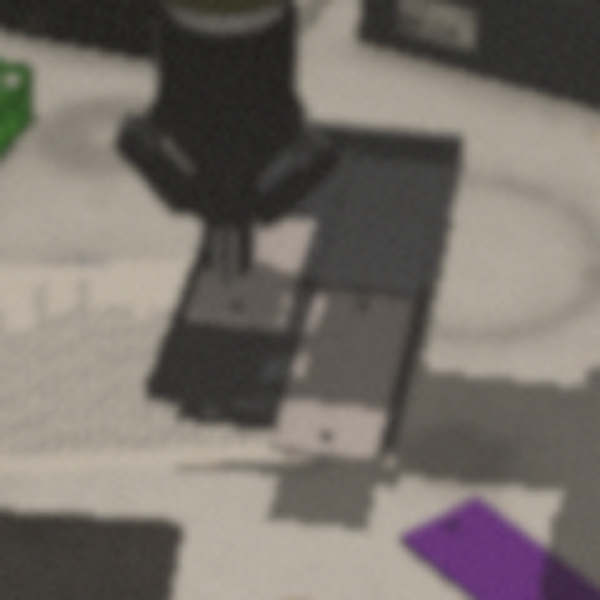

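```bash
python3 - <<'E'
from fit import *
m=np.load('m12.npy',allow_pickle=True).item()
for n,p in dict(front=(191,74,.056),openedge=(325,142.5,.05),lip=(143,143,.056),sfront=(280,252,.056)).items(): print(n,back(m,*p).round(4))
E
```

```text
front [0.5166 0.1848 0.056 ]
openedge [0.5896 0.146  0.05  ]
lip [0.4839 0.1476 0.056 ]
sfront [0.5602 0.076  0.056 ]
```

```bash
python3 -m jog '[[-1,0.015,0.003,0,0],[-1,0.03,0.003,0,0],[-1,0.042,0.003,0,0],[-1,0.048,0.003,0,0],[-1,0.05,0.003,0,0],[-1,0.05,0.003,0,0],[-1,0.05,0.003,0,0]]'
python3 - <<'E'
from rig import env
import cv2
im=env.get_image('wrist')[:,:,::-1]
cv2.imwrite(f"pics/wrist13.png",im)
E
```

```text
time_s: 17.1
position: [0.5861, 0.1004, 0.0411]
tool_rot: [[0.001, 0.008, 1.0], [-0.0, 1.0, -0.008], [-1.0, -0.0, 0.001]]
ft_force: [-0.2, 0.2, -0.3]
grip_width: -0.0001
```

View pics/wrist13.png

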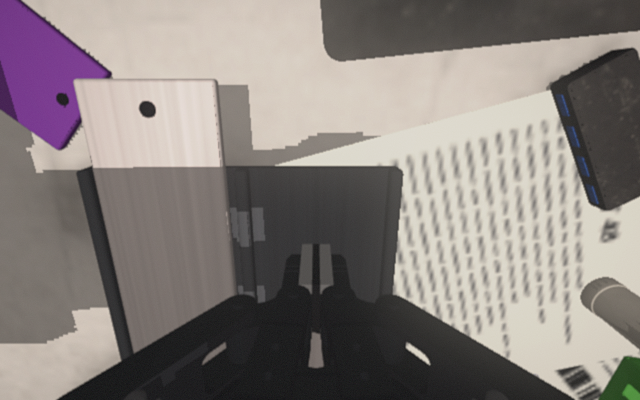

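```bash
python3 -m jog '[[-1,0.0005,-0.005,0,0],[-1,0.0005,-0.01,0,0],[-1,0.0005,-0.014,0,0],[-1,0.0005,-0.018,0,0],[-1,0.0005,-0.024,0,0],[-1,0.0005,-0.03,0,0],[-1,0.0005,-0.036,0,0],[-1,0.0005,-0.042,0,0],[-1,0.0005,-0.048,0,0],[-1,0.0005,-0.054,0,0],[-1,0.0005,-0.06,0,0],[-1,0.0005,-0.066,0,0],[-1,0.0005,-0.072,0,0],[-1,0.0005,-0.078,0,0],[-1,0.0005,-0.084,0,0],[-1,0.0005,-0.089,0,0],[-1,0.0005,-0.093,0,0],[-1,0.0005,-0.096,0,0],[-1,0.0005,-0.098,0,0],[-1,0.0005,-0.098,0,0]]'
python3 - <<'E'
from rig import env
import cv2
im=env.get_image('side')[:,:,::-1]
cv2.imwrite(f"pics/side14.png",cv2.resize(im[120:240,290:410],None,fx=5,fy=5,interpolation=cv2.INTER_CUBIC))
E
```

```text
time_s: 19.15
position: [0.585, 0.0021, 0.04]
tool_rot: [[-0.0, 0.008, 1.0], [-0.0, 1.0, -0.008], [-1.0, -0.0, -0.0]]
ft_force: [0.3, 1.1, -0.3]
grip_width: 0.0003
```

View pics/side14.png

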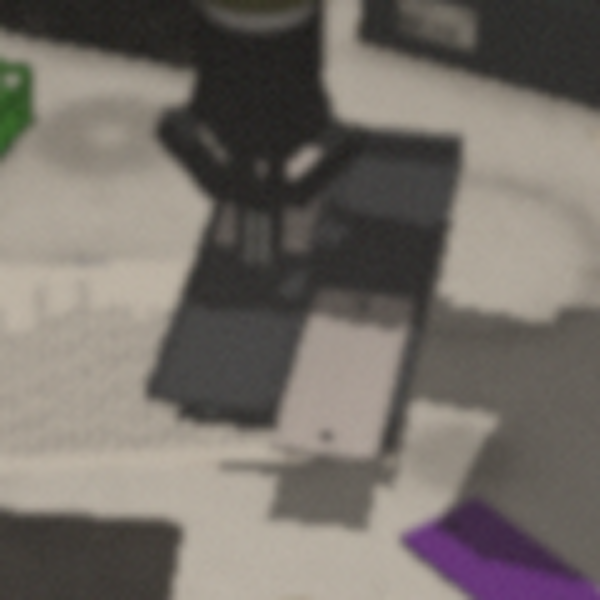

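The short plate is moving. I'll close the last few mm while watching the force.

```bash
python3 -m jog '[[-1,0,-0.0015,0,0],[-1,0,-0.003,0,0],[-1,0,-0.004,0,0],[-1,0,-0.004,0,0]]' | egrep "posi|ft_"; for i in 1 2; do python3 -m jog '[[-1,0,-0.001,0,0],[-1,0,-0.001,0,0]]' | egrep "posi|ft_"; done
```

```text
position: [0.585, -0.0017, 0.04]
ft_force: [-0.5, 0.2, 0.1]
position: [0.5851, -0.0021, 0.04]
ft_force: [0.4, 4.0, -0.5]
position: [0.5851, -0.0023, 0.04]
ft_force: [1.3, 8.7, -0.5]
```

```bash
python3 -m jog '[[-1,0,-0.001,0,0],[-1,0,-0.002,0,0],[-1,0,-0.002,0,0],[-1,0,-0.002,0,0]]' | egrep "posi|ft_"; python3 -m jog '[[-1,0,0.005,0,0],[-1,0,0.012,0,0],[-1,0,0.016,0,0],[-1,-0.03,0.016,0,0],[-1,-0.07,0.016,0,0],[-1,-0.11,0.016,0,0],[-1,-0.15,0.016,-0.02,0],[-1,-0.18,0.016,-0.035,0],[-1,-0.18,0.016,-0.035,0],[-1,-0.18,0.016,-0.035,0],[-1,-0.18,0.016,-0.035,0]]'
python3 - <<'E'
from rig import env
from fit import *
import cv2
m=env.camera_model('wrist');np.save('m15.npy',m,allow_pickle=True)
im=env.get_image('wrist')[:,:,::-1]
cv2.imwrite(f"pics/wrist15.png",im)
b=im[150:310,250:430];cv2.imwrite('pics/w15b.png',cv2.resize(cv2.convertScaleAbs(b,alpha=1.5),None,fx=3.7,fy=3.7,interpolation=cv2.INTER_CUBIC))
E
```

```text
position: [0.5851, -0.0026, 0.04]
ft_force: [3.6, 16.7, 0.6]
time_s: 21.5
position: [0.5499, 0.0106, 0.2187]
tool_rot: [[-0.002, 0.008, 1.0], [0.0, 1.0, -0.008], [-1.0, 0.0, -0.002]]
ft_force: [1.0, 0.7, -0.1]
grip_width: 0.0004
```

View pics/wrist15.png

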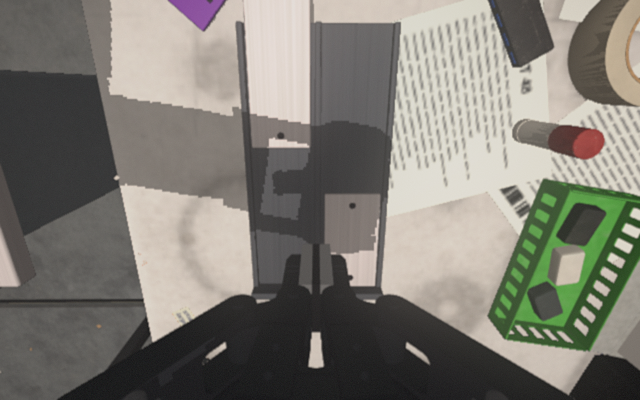

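View pics/w15b.png

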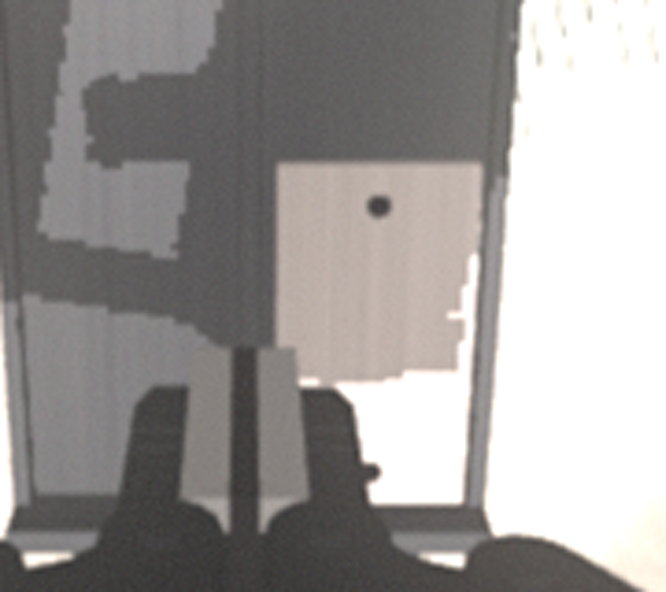

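```bash
python3 -m jog '[[-1,0,0.03,-0.02,0],[-1,0,0.06,-0.04,0],[-1,0,0.08,-0.05,0],[-1,0,0.08,-0.05,0],[-1,0,0.08,-0.05,0]]' | egrep "time|posi"
python3 - <<'E'
from rig import env
from fit import *
import cv2
m=np.load('m15.npy',allow_pickle=True).item()
B=lambda a,b:((a+.5)/3.7-.5+250,(b+.5)/3.7-.5+150)
for n,p,z in [('sfront l',B(278,162),.056),('sfront r',B(480,162),.056),('srear r',B(420,503),.056),('stop',B(60,497),.05)]: print(n,back(m,*p,z).round(4))
m=env.camera_model('wrist');np.save('m16.npy',m,allow_pickle=True)
im=env.get_image('wrist')[:,:,::-1]
cv2.imwrite(f"pics/wrist16.png",im)
cv2.imwrite('pics/side16.png',env.get_image('side')[:,:,::-1])
E
```

```text
time_s: 22.05
position: [0.501, 0.091, 0.2193]
sfront l [ 0.5573 -0.0122  0.056 ]
sfront r [ 0.6134 -0.0127  0.056 ]
srear r [ 0.601  -0.1227  0.056 ]
stop [ 0.4895 -0.1238  0.05  ]
```

View pics/wrist16.png

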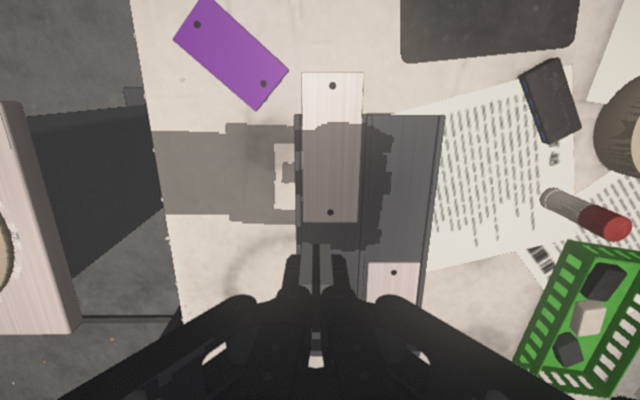

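View pics/side16.png

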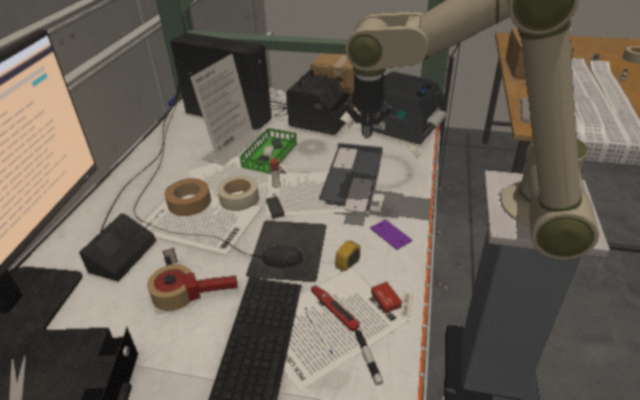

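```bash
python3 - <<'E'
from fit import *
import cv2
m=np.load('m16.npy',allow_pickle=True).item()
for n,p in dict(front=(332,72,.056),rear=(331,222.5,.056),openedge=(400,115,.05)).items(): print(n,back(m,*p).round(4))
im=cv2.imread('pics/wrist16.png')[60:130,290:450]; cv2.imwrite('pics/w16c.png',cv2.resize(im,None,fx=5,fy=5,interpolation=cv2.INTER_CUBIC))
E
```

```text
front [0.515  0.1847 0.056 ]
rear [0.5153 0.0353 0.056 ]
openedge [0.5817 0.1454 0.05  ]
```

View pics/w16c.png

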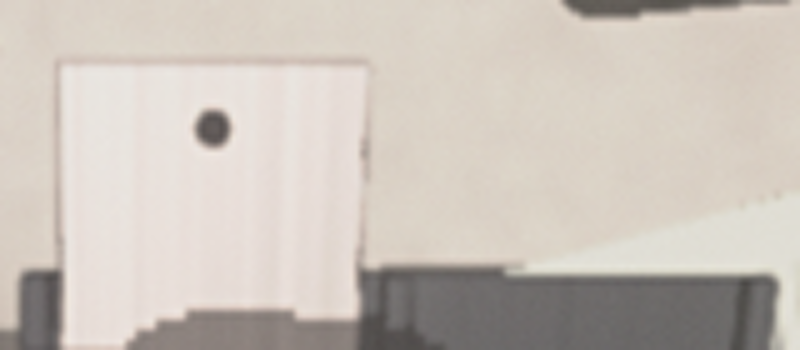

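```bash
python3 -c "
from rig import env
print(env.close_job())"
```

```text
the job is handed in; nothing more can be done
None
```

Both plates are in place and the job is handed in at about 22 s, with the gripper raised clear of everything.

- **Long plate:** pushed first, about 92 mm along its lane. In the last wrist picture its end is at y ≈ 0.1847 m and the ledge edge at 0.1454 to 0.146 m, so it sticks out about 39 mm.
- **Short plate:** pushed second, to the stop. The push force rose to about 17 N against the stop while the plate hardly moved. Its front edge is square, and its rear end measures about 1 mm from the stop, which is within the camera error.
- **Other things:** in the last side picture the staple box, tape measure, glue stick and purple plate look undisturbed.

**What disagreed:** the shut fingertips were about 25 mm higher than the stated tool geometry. My first push passed over the long plate and moved nothing. I then found the tip height by touching the deck lightly (about 14 N) and did both real pushes from that reference.

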